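# Dock the parts case under the two-bay shelf

## Task

Slide the red keeper aside, away from the empty bay of the low wooden dock, then push the blue parts case flat along the bench, under the dock's roof and fully home against the back of that empty bay. Then slide the keeper back to the middle, its knob over the white line above the middle wall, so that it holds both cases in. Do not lift or tip the blue case, and leave the yellow case, paint tin, red bin and hammer where they are.

Things in the scene. Friction and masses are not known exactly. Their poses are not given: they have to be found in the camera images.
- rack: low wooden dock fixed on the bench, 160 deep, 244 wide. Origin on the bench at its middle; x points from the open mouth into the two bays, y across them. Walls 12 thick, 55 high, at y = -116, 0, +116 (x = -74 to +80) make bays 104 wide centred at y = -58 and +58. Back stop 30 high, near face at x = +74; the bays' rear part is open above.
- roof_edge (a point): middle of the top front edge of the dock's roof (the overhang). The roof is 80 deep and spans both bays, from dock x = -70 to +10; underside 55, top 63 above the bench. A track on it at dock x = -36 reaches 68. A white line, 10 wide, runs along x over the middle wall.
- bay_mat: blue mat, 140 by 100 and 1 thick, lying in the bay that is empty and must be filled (which bay varies). Origin: on the bench at the bay's centre, 2 mm towards the mouth from the dock's origin; x points into the bay, as the dock's x. The blue case is fully home when its origin is about 1 mm beyond this origin along x and near y = 0.
- blue_case: blue closed parts case, 150 long (its x) by 92 wide (its y) by 45 high, about 0.5 kg, black latches on its -x end, sits loose on the bench in front of the dock, its +x end roughly towards the mouth. Origin: centre of its underside. Too wide to grasp; push it.
- yellow_case: yellow case of the same size, already standing in the other bay; leave it. Origin: centre of its underside.
- keeper (a joint): slide of the keeper along the dock's y, in m: 0 = middle (closed, half in front of each bay); range -0.064 to +0.064. About 58 mm to one side it clears the other side's bay. Friction about 2 N; it stays where it is left. Its dark carriage, 40 by 44, top 79 above the bench, rides on the roof; a 30 wide arm joins it to the red panel.
- keeper_panel (a point): centre of the keeper's red panel, 116 wide along the dock's y, 8 thick, from 12 to 46 above the bench, hanging in front of the mouth at dock x = -98.
- keeper_knob (a point): middle of the black round knob on the keeper's carriage: 22 in diameter, from 88 to 122 above the bench (this point is at 110), at dock x = -36.
- paint_tin: white and blue paint tin, diameter 105, 120 high, origin centre of its underside; bystander
- red_bin: red open bin, 150 by 100 by 65 high, with brass fittings; origin centre of its underside; bystander
- hammer: hammer lying on the bench beyond the dock, handle along its x, origin centre of its underside; bystander
There are look-alikes about, which are no part of the job. There is more than one size of the blue_case; the one meant has the size given above.

How it is judged:
By the outcome, as a careful person would: the job done as asked, in the order asked, and still so for the second after the job is handed in, with the robot touching nothing.
It also fails if it takes over 72 s, if anything falls off the work surface, if the arm or the gripper's body presses on something with over 40 N, if the wrist force passes 120 N, or if a joint passes its speed limit or range.

## Robot

A 6-joint arm with a two-finger parallel gripper is mounted at the origin on the work surface. World frame = base frame: x ahead of the robot, y to its left, z up, the work surface at z = 0. Lengths are in m, angles in degrees, forces in N, time in s.
With the tool pointing down it reaches from about 0.4 to 0.825 m from the base axis. Payload 7 kg.
Tool frame: the origin (TCP) lies between the finger pads; the fingertips stand 22 mm ahead of it and the grasp point (between the pads) lies 3 mm ahead of it; z points along the fingers, y is the direction in which the jaws open and shut (so a half turn about z gives the same grasp; the last joint's range is limited). The gripper opens to 88 mm and grips with 3 to 60 N. Pads are 19 mm wide; open, the fingers measure 130 mm over their backs; the gripper's body (78 mm by 193 mm) begins 47 mm behind the grasp point.
Start: joints at [-54.368, 20.546, 0.682, 0, -70.136, -16.507], TCP at [0.221, -0.638, 0.249] pointing down, gripper open.
Joint ranges: [-176.03, 176.03], [-82.01, 121.73], [-58.28, 71.71], [-173.87, 95.51], [-174.79, -0.11], [-173.66, 173.66]. Speed limits (degrees/s): [136.94, 136.94, 172.46, 180, 180, 180].

## Interface

Orientations are given as [roll, pitch, yaw] about the fixed x, y, z axes, in that order (R = Rz(yaw) Ry(pitch) Rx(roll)).
In Python, from plant import telemetry, cams, r gives the robot as it stands.
- The arm moves only by the tool carry_out, never from a script. Its argument "commands" is one flat list of numbers, 5 for each row, row after row: the shift along the world's x, y, z as a fraction of full scale, then the turn about the world's z as a fraction of full scale, then the gripper's target within -1 to 1 (shut at 1, half-way at 0, fully open at -1). In form: [x, y, z, turn, claw, x, y, z, turn, claw, ...]. A call has 1 to 8 rows; each row shifts and turns the commanded pose from where the row before left it; what a row does not reach is not made up. Full scale, the value 1, is 0.04 m for a shift and 4 degrees for a turn. A row lasts 1/10 s, in which the tool goes at most 50 mm and 8.59 degrees, less where a joint would pass 70% of its speed; a pose out of reach is approached as far as the arm can. A call with a number of a shift or a turn outside -1 to 1 is refused whole. A call with a gripper value outside its range is refused whole. The fingers move at their own pace and stop on an object; "grip_force" is the grip in N (left out, the last holds). Time passes only in rows, so rows that do not move let the fingers close. It gives the time, the measured TCP pose, the force and the opening at its end, in the units of the state.
- telemetry.get_state(): the state, without advancing time (a new reading comes with each control period).
- cams.capture(name): name is "scene" or "side" or "wrist"; returns a dict with "frame" (480x640x3 uint8, red, green, blue), "camera_matrix" (3x3 intrinsics, pixels), "k1" (the pictures are not rectified: a ray, as slopes to the right and down, at radius r is drawn at 1 + k1 r^2 times it, then the intrinsics apply), "camera_from_world" (4x4, takes a point from world to camera coordinates); the wrist camera has in their place "mount" (4x4, takes a point from camera to tool coordinates, whose origin is the TCP and whose axes are the flange's). Camera axes: x right, y down, z forward; pixel columns grow to the right and rows downward; lengths in m; the calibration is good to about 2 mm. A picture is of the moment at which its call begins: read the wrist's pose just before it. There is no depth.
- r.close_job(): hands the job in, once; it reports no verdict.
The state is a dict: "time_s": time; "joints": joint angles; "qd": joint speeds; "joint_torque": joint torques, N m; "tcp_pos": TCP position; "eef_rot": TCP orientation; "contact_force": force on the tool from outside, world axes, zero at the start; "moment": the same for the moment, N m; "gripper_width": finger opening in m.
Only numpy, scipy, OpenCV 4.12 (cv2) and the standard library are available. Lean on these libraries where they do the work, as an engineer would, in place of code of your own. Each camera call takes 0.05 s, during which the arm holds its last target. There are 200 camera calls.

## Working session

There is one attempt and no reset: what is moved stays moved. The work goes in short steps, Python scripts to look and compute and a tool call to move; the robot and the scene stay as the last step left them, time stands still between calls to the robot, and variables do not carry over. Pictures are saved under pics/ and viewed, about 8 in all and at most 12, crops included, and the job is handed in when it is done.

Besides the shell and the picture viewer there is one more tool, called after "Emit:" by a JSON object that holds its "method" and its "body", one argument or row to a line. carry_out: Moves the arm, as the interface text tells. Shift numbers are shares of 0.04 m and turn numbers shares of 4 degrees, none past 1 either way. Its arguments: {"type":"object","properties":{"commands":{"type":"array"},"grip_force":{"type":"number"}},"required":["commands"]}

```bash
mkdir -p pics; cat > h.py <<'E'
import numpy as np, cv2
from plant import telemetry, cams, r
def und(c,uv):
    K=np.array(c["camera_matrix"]);k=c["k1"]
    return cv2.undistortPoints(np.float32(uv).reshape(-1,1,2),K,np.array([k,0,0,0.])).reshape(-1,2)
def plane(c,uv,z):
    T=np.array(c["camera_from_world"]);R,t=T[:3,:3],T[:3,3];o=-R.T@t
    d=np.c_[und(c,uv),np.ones(len(np.reshape(uv,(-1,2))))]@R
    return o+d*((z-o[2])/d[:,2])[:,None]
def proj(c,P):
    T=np.array(c["camera_from_world"]);K=np.array(c["camera_matrix"])
    return cv2.projectPoints(np.float64(P).reshape(-1,1,3),cv2.Rodrigues(T[:3,:3])[0],T[:3,3],K,np.array([c["k1"],0,0,0.]))[0].reshape(-1,2)
def shot(n,f):
    c=cams.capture(n);cv2.imwrite('pics/'+f,c["frame"][:,:,::-1]);np.save('pics/'+f+'.npy',c,allow_pickle=True);return c
def load(f): return np.load('pics/'+f+'.npy',allow_pickle=True).item()
E
python3 - <<'E'
from h import *
for n in("scene","side"):
    c=shot(n,n+"0.png");T=np.array(c["camera_from_world"]);print(n,-T[:3,:3].T@T[:3,3],T[:3,:3].round(2).tolist(),c["k1"])
print(telemetry.get_state())
E
```

```text
scene [1.09955274 0.62228697 0.86064477] [[-0.78, 0.63, 0.01], [0.42, 0.53, -0.74], [-0.46, -0.57, -0.68]] -0.1166775413019671
side [0.18416522 0.77142219 1.02292877] [[-0.91, -0.42, -0.0], [-0.3, 0.66, -0.69], [0.29, -0.62, -0.72]] -0.022110424934916502
{'time_s': 0.1, 'joints': array([-5.43692325e+01,  2.05882749e+01,  6.38214232e-01, -1.56391921e-02,
       -7.01363680e+01, -1.65074957e+01]), 'qd': array([ 0.0412599 , -0.14774781,  0.11176835, -0.00916618, -0.10882663,
        0.03932856]), 'joint_torque': array([ 4.32080069e-04, -5.84161878e+01,  2.93750685e+01,  7.01543033e+00,
        1.01429559e-02, -8.60570026e-05]), 'tcp_pos': array([ 0.22096781, -0.63737452,  0.24770616]), 'eef_rot': array([ 1.79912956e+02, -1.04633351e-02, -1.60882045e+02]), 'contact_force': array([-0.72936389, -0.89568079, -0.21322094]), 'moment': array([-0.00606657, -0.01243218,  0.01534932]), 'gripper_width': 0.08783460878129193}
```

View pics/scene0.png

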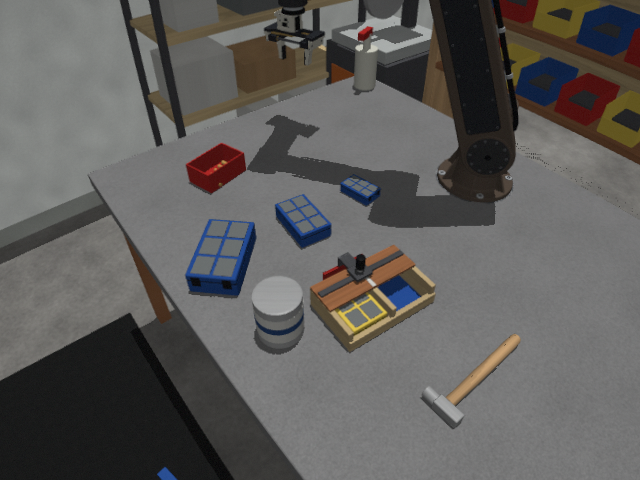

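View pics/side0.png

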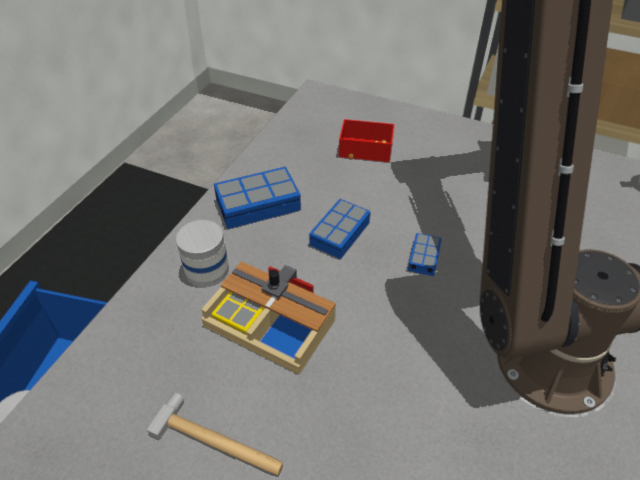

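The scene view shows three blue cases: large at (222,257), middle at (303,219) and small at (360,188). The dock is at (372,295), with the yellow case in the bay nearer the tin and the empty mat at (403,292). I'll measure sizes and make one enlarged crop.

```bash
python3 - <<'E'
from h import *
ims=[]
for n,(x0,y0,x1,y1) in dict(scene=(260,180,440,350),side=(200,190,380,370)).items():
    c=load(n+"0.png");f=c["frame"];hsv=cv2.cvtColor(f,cv2.COLOR_RGB2HSV)
    m=cv2.inRange(hsv,(105,140,40),(125,255,255));m=cv2.morphologyEx(m,cv2.MORPH_CLOSE,np.ones((9,9)))
    for k in cv2.findContours(m,cv2.RETR_EXTERNAL,cv2.CHAIN_APPROX_NONE)[0]:
        if cv2.contourArea(k)<300: continue
        # top plate approx: outline on z=.045
        P=plane(c,k.astype(float),.045)[:,:2]
        b=cv2.minAreaRect(np.float32(P)); print(n,cv2.minAreaRect(k)[0],'rect',np.round(b[0],3),np.round(b[1],3),round(b[2],1))
    ims.append(cv2.resize(f[y0:y1,x0:x1],(400*1,int(400*(y1-y0)/(x1-x0))),interpolation=cv2.INTER_CUBIC))
h=min(i.shape[0] for i in ims);cv2.imwrite('pics/crop1.png',np.hstack([i[:h] for i in ims])[:,:,::-1])
E
```

```text
scene (399.0058898925781, 291.4234924316406) rect [0.544 0.197] [0.077 0.067] 83.8
scene (220.32077026367188, 255.87734985351562) rect [ 0.796 -0.157] [0.246 0.14 ] 45.8
scene (302.85394287109375, 219.2103729248047) rect [ 0.565 -0.137] [0.183 0.108] 82.6
scene (359.38726806640625, 188.8115692138672) rect [ 0.36 -0.14] [0.088 0.12 ] 8.4
scene (545.189697265625, 80.7758560180664) rect [-0.781 -0.235] [0.511 0.215] 12.6
scene (608.9849853515625, 29.40428924560547) rect [-1.816 -0.411] [1.004 0.328] 13.2
side (285.2000427246094, 335.10003662109375) rect [0.522 0.196] [0.075 0.079] 85.0
side (31.783090591430664, 332.2791748046875) rect [1.004 0.426] [0.201 0.269] 6.2
side (424.3461608886719, 254.2692413330078) rect [ 0.331 -0.142] [0.062 0.122] 9.3
side (339.0122375488281, 227.60977172851562) rect [ 0.547 -0.141] [0.178 0.104] 82.8
side (257.91180419921875, 196.64706420898438) rect [ 0.785 -0.159] [0.208 0.178] 45.3
```

View pics/crop1.png

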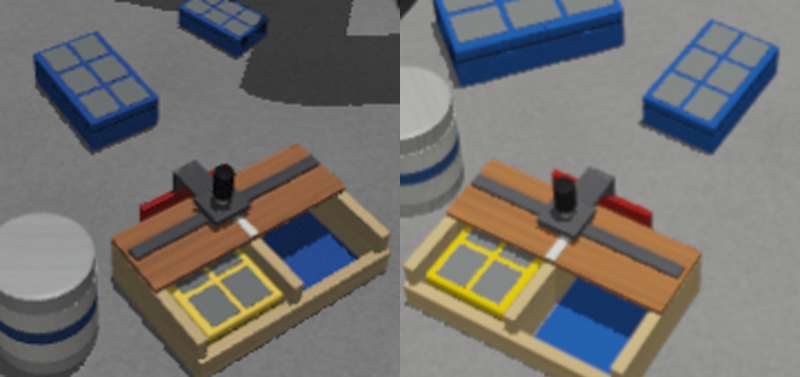

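The crop shows the middle-sized case (scene 303,219; side 340,228) in front of the dock mouth. The keeper's knob is almost over the white line, so the keeper starts about closed. Next I compute corners.

```bash
python3 - <<'E'
from h import *
s=180/400
pts=dict(scene=dict(o=(260,180),case=[(36,52),(98,32),(157,102),(92,127)],roof=[(113,243),(297,146),(345,188),(157,287)],knob=[(224,169)],line=[(240,217),(257,235)]),
 side=dict(o=(200,190),case=[(243,100),(312,20),(378,45),(312,132)],roof=[(89,160),(47,212),(265,307),(300,252)],knob=[(165,181)],line=[(170,236),(150,256)]))
for n,d in pts.items():
    c=load(n+"0.png")
    for k,z in dict(case=.045,roof=.063,knob=.122,line=.063).items():
        P=plane(c,np.array(d[k])*s+np.array(d['o']),z)[:,:2]
        print(n,k,P.round(3).tolist(),'c',P.mean(0).round(4))
        if len(P)==4:
            b=cv2.minAreaRect(np.float32(P));print('   sides',np.linalg.norm(np.roll(P,-1,0)-P,axis=1).round(3),b)
E
```

```text
scene case [[0.583, -0.234], [0.499, -0.218], [0.524, -0.07], [0.609, -0.083]] c [ 0.5535 -0.151 ]
   sides [0.085 0.15  0.086 0.153] ((0.5533502697944641, -0.15104840695858002), (0.15320351719856262, 0.08567085862159729), 80.25714111328125)
scene roof [[0.703, 0.08], [0.462, 0.097], [0.467, 0.174], [0.703, 0.15]] c [0.5838 0.1254]
   sides [0.242 0.077 0.238 0.07 ] ((0.5849432349205017, 0.12707430124282837), (0.076928049325943, 0.24200446903705597), 86.1004409790039)
scene knob [[0.589, 0.114]] c [0.5888 0.1136]
scene line [[0.581, 0.134], [0.584, 0.163]] c [0.5823 0.1484]
side case [[0.602, -0.086], [0.585, -0.236], [0.5, -0.228], [0.515, -0.073]] c [ 0.5504 -0.1561]
   sides [0.151 0.085 0.156 0.088] ((0.5511451363563538, -0.15530997514724731), (0.15578043460845947, 0.08769913017749786), 84.2995834350586)
side roof [[0.701, 0.072], [0.705, 0.149], [0.462, 0.163], [0.458, 0.091]] c [0.5816 0.1188]
   sides [0.077 0.242 0.072 0.244] ((0.5817551612854004, 0.11752109229564667), (0.07676250487565994, 0.2435520440340042), 86.84293365478516)
side knob [[0.591, 0.109]] c [0.5908 0.1087]
side line [[0.58, 0.125], [0.587, 0.155]] c [0.5836 0.14  ]
```

The middle case's top measures 152 x 86 against 150 x 92, so it is the one meant. Its centre is about (0.552, -0.153) with yaw about 82 to 83. The dock is at about (0.585, 0.152) with yaw about 86, and the empty bay is at dock y = +58 (small world x). The knob is near (0.590, 0.111). I'm going above the knob.

Emit:
{"method": "carry_out", "body": {
  "commands": [0.46, 0.94, 0, 0.84, -1, 0.46, 0.94, 0, 0.84, -1, 0.46, 0.94, 0, 0.84, -1, 0.46, 0.94, 0, 0.84, -1, 0.46, 0.94, 0, 0.84, -1, 0.46, 0.94, 0, 0.84, -1, 0.46, 0.94, 0, 0.84, -1, 0.46, 0.94, 0, 0.84, -1]
}}

```text
time_s: 0.9
tcp_pos: [0.3686, -0.3352, 0.2484]
eef_rot: [180.0, 0.0, -133.9]
contact_force: [1.2, 0.3, 0.4]
gripper_width: 0.0871
```

Emit:
{"method": "carry_out", "body": {
  "commands": [0.46, 0.94, 0, 0.84, -1, 0.46, 0.94, 0, 0.84, -1, 0.46, 0.94, 0, 0.84, -1, 0.46, 0.94, 0, 0.84, -1, 0.46, 0.94, 0, 0.84, -1, 0.46, 0.94, 0, 0.84, -1, 0.46, 0.94, 0, 0.84, -1, 0.46, 0.94, 0, 0.84, -1]
}}

```text
time_s: 1.7
tcp_pos: [0.5158, -0.0344, 0.2485]
eef_rot: [180.0, 0.0, -107.0]
contact_force: [0.5, -0.5, 0.2]
gripper_width: 0.0876
```

Emit:
{"method": "carry_out", "body": {
  "commands": [0.46, 0.94, 0, 0.84, -1, 0.46, 0.94, 0, 0.84, -1, 0.46, 0.94, 0, 0.84, -1, 0.46, 0.8, 0, 0.84, -1, 0, 0, 0, 0, -1, 0, 0, 0, 0, -1]
}}

```text
time_s: 2.3
tcp_pos: [0.5889, 0.1094, 0.2475]
eef_rot: [179.9, -0.0, -93.6]
contact_force: [-0.5, 0.4, -0.6]
gripper_width: 0.0875
```

```bash
cat >> h.py <<'E'
from scipy.spatial.transform import Rotation as Ro
def wshot(f):
    s=telemetry.get_state();c=cams.capture("wrist");W=np.eye(4);W[:3,:3]=Ro.from_euler('xyz',s["eef_rot"],degrees=True).as_matrix();W[:3,3]=s["tcp_pos"]
    c["camera_from_world"]=np.linalg.inv(W@np.array(c["mount"]));cv2.imwrite('pics/'+f,c["frame"][:,:,::-1]);np.save('pics/'+f+'.npy',c,allow_pickle=True)
    print(s["tcp_pos"],s["eef_rot"]);return c
E
python3 - <<'E'
from h import *
c=wshot("w1.png");print(np.linalg.inv(c["camera_from_world"])[:3].round(3))
E
```

```text
[0.58892093 0.109365   0.24754027] [ 1.79901655e+02 -4.97623418e-02 -9.36205980e+01]
[[-0.998  0.062  0.015  0.585]
 [ 0.064  0.963  0.262  0.04 ]
 [ 0.002  0.262 -0.965  0.383]]
```

View pics/w1.png

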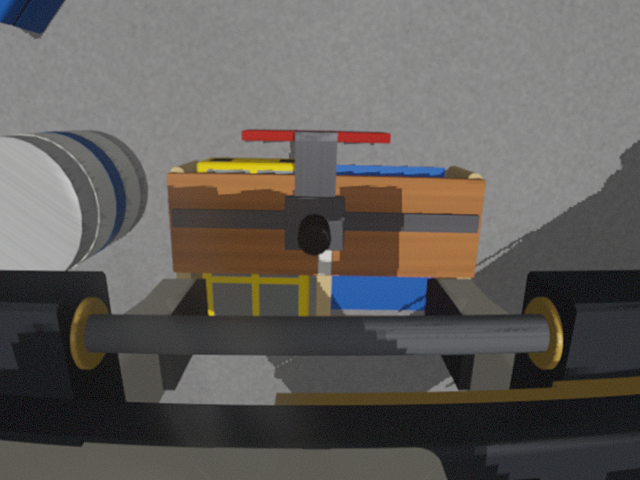

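The wrist view shows roof corners (168,174), (484,180), (475,278) and (173,276). The knob is at about (315,235), the white line at (325,262), and the panel's top edge spans (243,131) to (390,135).

```bash
python3 - <<'E'
from h import *
c=load("w1.png")
P=plane(c,[(168,173),(484,179),(475,277),(173,276)],.063)[:,:2];print('roof',P.round(4).tolist(),P.mean(0),np.linalg.norm(np.roll(P,-1,0)-P,axis=1))
f=(P[0]+P[1])/2; a=np.arctan2(*(P[1]-P[0])[::-1]); print('front mid',f,'dock y ang',np.degrees(a))
a2=np.arctan2(*(P[2]-P[3])[::-1]); print(np.degrees(a2))
print('line',plane(c,[(325,255),(326,275)],.063)[:,:2])
q=plane(c,[(243,130),(390,133)],.046)[:,:2];print('panel',q,q.mean(0),np.linalg.norm(q[1]-q[0]))
m=cv2.inRange(cv2.cvtColor(c["frame"],cv2.COLOR_RGB2GRAY)[205:262,290:345],0,22)
cn=max(cv2.findContours(m,0,2)[0],key=cv2.contourArea);print('dark',cv2.boundingRect(cn))
yaw=a-np.pi/2;d=np.array([np.cos(yaw),np.sin(yaw)]);o=f+.07*d;e=np.array([-d[1],d[0]])
print('dock',o,np.degrees(yaw));
for k in(-.01,-.005,0,.005):
    p=o-.036*d+k*e; print(k,proj(c,[[*p,.088],[*p,.122]]).round(0).tolist(),p)
print('panel keeper',(q.mean(0)-o)@e,(q.mean(0)-o)@d,'bay',o-.002*d+.058*e)
E
```

```text
roof [[0.6991, 0.0714], [0.4598, 0.0911], [0.4642, 0.1706], [0.7078, 0.1539]] [0.58272111 0.12176072] [0.24011993 0.07954912 0.24414643 0.08296801]
front mid [0.57947703 0.08127357] dock y ang 175.2894381758262
176.0941708660852
line [[0.58446142 0.14382858]
 [0.58463528 0.16060609]]
panel [[0.64168025 0.0442266 ]
 [0.52839077 0.05373193]] [0.58503551 0.04897926] 0.1136875416760899
dark (30, 14, 6, 9)
dock [0.58522558 0.15103713] 85.2894381758262
-0.01 [[312.0, 227.0], [312.0, 240.0]] [0.59223541 0.11433751]
-0.005 [[319.0, 227.0], [320.0, 240.0]] [0.58725229 0.11474812]
0 [[326.0, 227.0], [328.0, 241.0]] [0.58226918 0.11515873]
0.005 [[334.0, 228.0], [336.0, 241.0]] [0.57728607 0.11556934]
panel keeper -0.008191790644059373 -0.10172875339460155 bay [0.52725725 0.15380698]
```

Emit:
{"method": "carry_out", "body": {
  "commands": [0.03, 0.15, -1, 0, -1, 0, 0, -1, 0, -1, 0, 0, -1, 0, -1, 0, 0, -0.39, 0, -1, 0, 0, 0, 0, 1, 0, 0, 0, 0, 1, 0, 0, 0, 0, 1, 0, 0, 0, 0, 1],
  "grip_force": 15
}}

```text
time_s: 3.15
tcp_pos: [0.5911, 0.1148, 0.1146]
eef_rot: [-179.9, 0.1, -93.7]
contact_force: [-0.4, -0.6, -0.3]
gripper_width: 0.0613
```

Emit:
{"method": "carry_out", "body": {
  "commands": [0, 0, 0, 0, 1, 0, 0, 0, 0, 1, 0, 0, 0, 0, 1]
}}

```text
time_s: 3.45
tcp_pos: [0.5904, 0.1148, 0.1133]
eef_rot: [-180.0, 0.0, -93.7]
contact_force: [-0.7, -0.3, -0.4]
gripper_width: 0.0373
```

Emit:
{"method": "carry_out", "body": {
  "commands": [0, 0, 0, 0, 1, 0, 0, 0, 0, 1, 0, 0, 0, 0, 1, 0, 0, 0, 0, 1]
}}

```text
time_s: 3.85
tcp_pos: [0.5903, 0.1147, 0.1129]
eef_rot: [180.0, -0.0, -93.7]
contact_force: [1.3, 0.7, 1.0]
gripper_width: 0.0214
```

Emit:
{"method": "carry_out", "body": {
  "commands": [0.22, -0.016, 0, 0, 1, 0.22, -0.016, 0, 0, 1, 0.22, -0.016, 0, 0, 1, 0.22, -0.016, 0, 0, 1, 0.22, -0.016, 0, 0, 1, 0.22, -0.016, 0, 0, 1, 0, 0, 0, 0, 1, 0, 0, 0, 0, 1]
}}

```text
time_s: 4.65
tcp_pos: [0.644, 0.1103, 0.113]
eef_rot: [-179.9, -0.0, -93.7]
contact_force: [2.5, -4.5, 0.6]
gripper_width: 0.0215
```

Emit:
{"method": "carry_out", "body": {
  "commands": [0, 0, 0, 0, 0, 0, 0, 0, 0, 0, 0, 0, 0, 0, 0, 0, 0, 0, 0, 0, 0, 0, 1, 0, 0, 0, 0, 1, 0, 0, 0, 0, 1, 0, 0, 0, 0, 0.4, 0, 0]
}}

```text
time_s: 5.45
tcp_pos: [0.6446, 0.1114, 0.2539]
eef_rot: [-179.7, 0.1, -93.6]
contact_force: [0.4, 0.3, -0.5]
gripper_width: 0.0436
```

Emit:
{"method": "carry_out", "body": {
  "commands": [-0.39, -1, 0, 0, 0, -0.39, -1, 0, 0, 0, -0.39, -1, 0, 0, 0, -0.39, -1, 0, 0, 0, -0.39, -1, 0, 0, 0, -0.39, -0.8, 0, 0, 0, 0, 0, 0, 0, 0, 0, 0, 0, 0, 0]
}}

```text
time_s: 6.25
tcp_pos: [0.5493, -0.1217, 0.2493]
eef_rot: [-179.9, 0.0, -93.8]
contact_force: [0.8, 0.6, 0.2]
gripper_width: 0.044
```

```bash
python3 - <<'E'
from h import *
c=wshot("w2.png");s=shot("scene","s2.png")
f=c["frame"].copy();g=cv2.resize(s["frame"][180:350,260:440],(320,302),interpolation=2)
o=np.zeros((480,800,3),np.uint8);o[:,:480]=f[:,80:560];o[:302,480:]=g
cv2.imwrite('pics/v2.png',o[:,:,::-1])
E
```

```text
[ 0.54930341 -0.12172374  0.24929978] [-1.79949882e+02  2.00376684e-02 -9.37632882e+01]
```

View pics/v2.png

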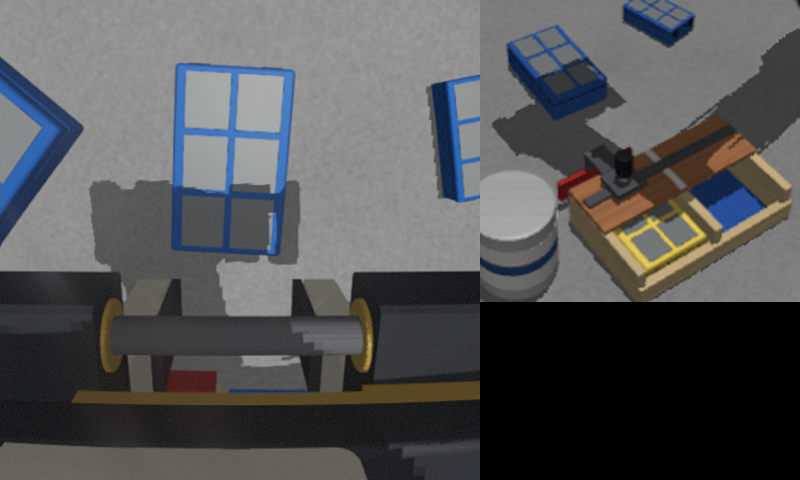

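The keeper has moved to the tin side and the empty bay's mouth is clear. The case's top corners in the wrist view are at (257,64), (374,70), (359,254) and (252,249).

```bash
python3 - <<'E'
from h import *
c=load("w2.png")
P=plane(c,[(257,64),(374,70),(359,254),(252,249)],.045)[:,:2];print(P.round(4).tolist(),P.mean(0),np.linalg.norm(np.roll(P,-1,0)-P,axis=1))
d=(P[3]+P[2]-P[0]-P[1]);e=P[1]+P[2]-P[0]-P[3];print(np.degrees(np.arctan2(d[1],d[0])),np.degrees(np.arctan2(e[1],e[0]))-90, 'rear mid',(P[0]+P[1])/2)
E
```

```text
[[0.5874, -0.2349], [0.4994, -0.2247], [0.517, -0.0796], [0.6058, -0.0898]] [ 0.55242    -0.15726156] [0.08856761 0.14617561 0.08937376 0.14629235]
82.91957849720146 83.4008541010086 rear mid [ 0.54340746 -0.22982069]
```

```bash
python3 - <<'E'
from h import *
c=load("w2.png")
for z in(.045,.065,0): print(z,plane(c,[(163,128)],z))
E
```

```text
0.045 [[ 0.66597997 -0.19327326  0.045     ]]
0.065 [[ 0.65887654 -0.19317091  0.065     ]]
0 [[ 0.68196267 -0.19350354  0.        ]]
```

Emit:
{"method": "carry_out", "body": {
  "commands": [0.67, -0.31, 0, 0, 1, 0.67, -0.31, 0, 0, 1, 0.67, -0.31, 0, 0, 1, 0, 0, 0, 0, 1, 0, 0, 0, 0, 1, 0, 0, 0, 0, 1, 0, 0, -1, 0, 1, 0, 0, -1, 0, 1]
}}

```text
time_s: 7.15
tcp_pos: [0.6304, -0.1575, 0.1701]
eef_rot: [-179.7, 0.0, -93.6]
contact_force: [1.2, 0.3, -0.7]
gripper_width: 0.0008
```

Emit:
{"method": "carry_out", "body": {
  "commands": [0, 0, -1, 0, 1, 0, 0, -1, 0, 1, 0, 0, -0.8, 0, 1, 0, 0, -0.35, 0, 1, 0, 0, 0, 0, 1]
}}

```text
time_s: 7.65
tcp_pos: [0.6287, -0.1579, 0.0416]
eef_rot: [179.8, -0.0, -93.6]
contact_force: [0.0, -0.2, 0.4]
gripper_width: 0.0007
```

Emit:
{"method": "carry_out", "body": {
  "commands": [-0.15, 0.011, 0, 0, 1, -0.15, 0.011, 0, 0, 1, -0.19, 0.014, 0, 0, 1, -0.19, 0.014, 0, 0, 1, -0.19, 0.014, 0, 0, 1, -0.19, 0.014, 0, 0, 1, -0.19, 0.014, 0, 0, 1, -0.19, 0.014, 0, 0, 1]
}}

```text
time_s: 8.45
tcp_pos: [0.5741, -0.1541, 0.0447]
eef_rot: [-179.7, -0.0, -93.6]
contact_force: [5.0, 0.1, 4.2]
gripper_width: 0.0007
```

Emit:
{"method": "carry_out", "body": {
  "commands": [-0.03, 0, 0, 0, 1, 0, 0, 0, 0, 1, 0.3, -0.02, 0, 0, 1, 0, 0, 1, 0, 1, 0, 0, 1, 0, 0, 0, 0, 1, 0, 0, 0, 0, 1, 0, 0, 0, 0, 1, 0, 0]
}}

```text
time_s: 9.25
tcp_pos: [0.5821, -0.155, 0.2433]
eef_rot: [179.8, 0.0, -93.7]
contact_force: [0.5, -0.3, -0.2]
gripper_width: 0.0268
```

Emit:
{"method": "carry_out", "body": {
  "commands": [-0.6, 0.3, 0, 0, 0, -0.6, 0.3, 0, 0, 0, -0.6, 0.3, 0, 0, 0, 0, 0, 0, 0, 0, 0, 0, 0, 0, 0]
}}

```text
time_s: 9.75
tcp_pos: [0.5107, -0.1188, 0.2426]
eef_rot: [179.9, -0.0, -93.6]
contact_force: [0.5, -0.3, -0.1]
gripper_width: 0.0435
```

```bash
python3 - <<'E'
from h import *
c=wshot("w3.png");s=shot("side","side3.png")
o=np.zeros((480,800,3),np.uint8);o[:,:480]=c["frame"][:,80:560];o[:320,480:]=cv2.resize(s["frame"][190:370,200:380],(320,320),interpolation=2)
cv2.imwrite('pics/v3.png',o[:,:,::-1])
E
```

```text
[ 0.51071813 -0.11883313  0.24263088] [ 1.79895411e+02 -7.80031737e-03 -9.36482238e+01]
```

View pics/v3.png

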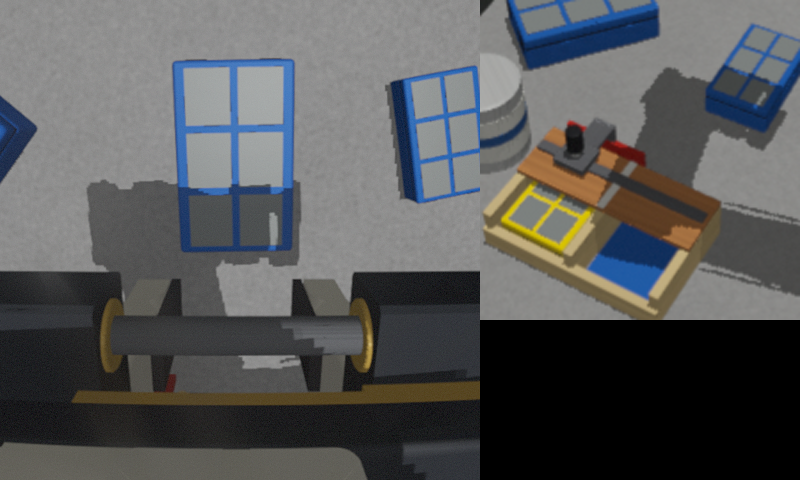

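The case now looks square to the tool, with corners at (253,61), (374,60), (372,250) and (262,251). The red keeper stays aside.

```bash
python3 - <<'E'
from h import *
c=load("w3.png")
P=plane(c,[(253,61),(374,60),(372,250),(262,251)],.045)[:,:2];m=P.mean(0);print(P.round(4).tolist(),m,np.linalg.norm(np.roll(P,-1,0)-P,axis=1))
d=(P[3]+P[2]-P[0]-P[1]);e=P[1]+P[2]-P[0]-P[3];print(np.degrees(np.arctan2(d[1],d[0])),np.degrees(np.arctan2(e[1],e[0]))-90)
o=np.array([.585,.1515]);y=np.radians(85.8);D=np.array([np.cos(y),np.sin(y)]);E=np.array([-D[1],D[0]])
print('in dock',(m-o)@D,(m-o)@E)
for x,yy in((-.309-.105,.058),(-.0855-.001,.058)): print(o+x*D+yy*E)
E
```

```text
[[0.5504, -0.2335], [0.4611, -0.2285], [0.4676, -0.0817], [0.5574, -0.0867]] [ 0.50914319 -0.15760885] [0.08947971 0.146897   0.08992799 0.14700812]
87.36469760887816 86.80397116698549
in dock -0.3138343467822577 0.05301451762437115
[ 0.49683515 -0.25714038]
[0.52082066 0.06948011]
```

Emit:
{"method": "carry_out", "body": {
  "commands": [-0.06, -0.925, 0, 0, 0, -0.06, -0.925, 0, 0, 0, -0.06, -0.925, 0, 0, 0, -0.06, -0.925, 0, 0, 0, 0, 0, -1, 0, 0, 0, 0, -1, 0, 0, 0, 0, -1, 0, 0, 0, 0, -1, 0, 0]
}}

```text
time_s: 10.65
tcp_pos: [0.5016, -0.2677, 0.0808]
eef_rot: [179.9, 0.0, -93.7]
contact_force: [0.6, -0.1, 0.7]
gripper_width: 0.0442
```

Emit:
{"method": "carry_out", "body": {
  "commands": [0, 0, -0.6, 0, 0, 0, 0, -0.3, 0, 0, 0, 0, 0, 0, 0]
}}

```text
time_s: 10.95
tcp_pos: [0.5007, -0.2671, 0.0449]
eef_rot: [179.8, 0.0, -93.7]
contact_force: [-1.2, -0.5, -0.3]
gripper_width: 0.0439
```

Emit:
{"method": "carry_out", "body": {
  "commands": [0.02, 0.3, 0, 0, 0, 0.02, 0.3, 0, 0, 0, 0.012, 0.3, 0, 0, 0, 0.012, 0.3, 0, 0, 0, 0.012, 0.3, 0, 0, 0, 0.012, 0.3, 0, 0, 0, 0.012, 0.3, 0, 0, 0]
}}

```text
time_s: 11.65
tcp_pos: [0.5058, -0.1819, 0.0474]
eef_rot: [-180.0, -0.0, -93.7]
contact_force: [-0.4, -4.0, 3.0]
gripper_width: 0.0439
```

Emit:
{"method": "carry_out", "body": {
  "commands": [0.012, 0.3, 0, 0, 0, 0.012, 0.3, 0, 0, 0, 0.012, 0.3, 0, 0, 0, 0.012, 0.3, 0, 0, 0, 0.012, 0.3, 0, 0, 0, 0.012, 0.2, 0, 0, 0, 0, 0, 0, 0, 0]
}}

```text
time_s: 12.35
tcp_pos: [0.5083, -0.1136, 0.0467]
eef_rot: [180.0, 0.0, -93.6]
contact_force: [0.1, 0.9, 0.3]
gripper_width: 0.044
```

```bash
python3 - <<'E'
from h import *
a=shot("side","side4.png")["frame"];s=shot("scene","s4.png")["frame"];w=wshot("w4.png")["frame"]
o=np.zeros((560,800,3),np.uint8);o[:300,:400]=cv2.resize(a[185:335,200:400],(400,300),interpolation=2);o[:300,400:]=cv2.resize(s[195:345,250:450],(400,300),interpolation=2);o[300:,:400]=cv2.resize(w,(400,300))[:260]
cv2.imwrite('pics/v4.png',o[:,:,::-1])
E
```

```text
[ 0.50823091 -0.11435581  0.04663101] [ 1.79972483e+02  2.43466965e-02 -9.36517947e+01]
```

View pics/v4.png

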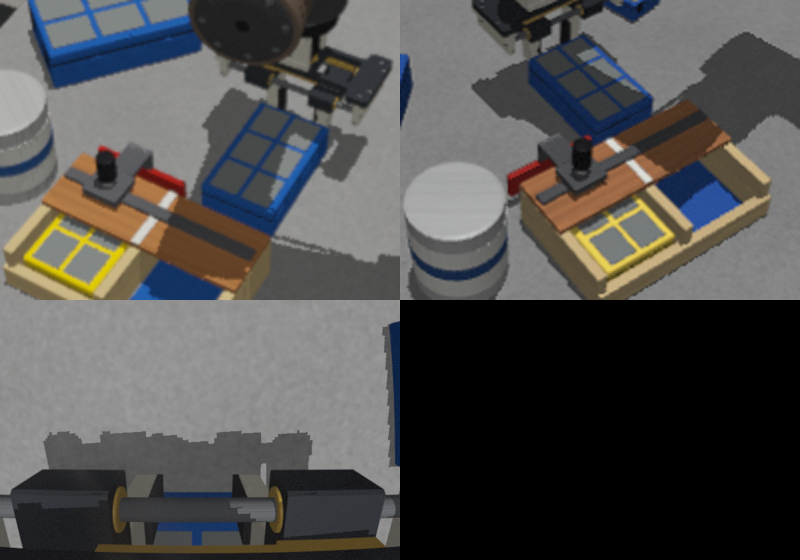

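The case stands in front of the empty bay with the gripper behind it, and the keeper is clear. I measure its pose from both views.

```bash
python3 - <<'E'
from h import *
o=np.array([.585,.1515]);y=np.radians(85.8);D=np.array([np.cos(y),np.sin(y)]);E=np.array([-D[1],D[0]])
for n,f,og,q in(("side","side4.png",(200,185),[(203,184),(271,207),(327,137),(262,102)]),("scene","s4.png",(250,195),[(190,130),(252,97),(186,37),(130,68)])):
    P=plane(load(f),np.array(q)/2+og,.045)[:,:2];m=P.mean(0)
    d=P[0]+P[1]-P[2]-P[3];e=P[1]+P[2]-P[0]-P[3]
    print(n,m,((P-o)@np.c_[D,E]).round(4).tolist(),((m-o)@D,(m-o)@E),np.degrees(np.arctan2(d[1],d[0])),np.degrees(np.arctan2(e[1],e[0]))-90)
    # roof corners again, for the same-camera reference
for n,f,og,q in(("side","side4.png",(200,185),[(75,155),(271,239)]),("scene","s4.png",(250,195),[(120,190),(285,102)])):
    P=plane(load(f),np.array(q)/2+og,.063)[:,:2];print(n,((P-o)@np.c_[D,E]).round(4))
E
```

```text
side [ 0.51369398 -0.02690045] [[-0.1118, 0.015], [-0.1192, 0.0976], [-0.2438, 0.1066], [-0.2578, 0.013]] (np.float64(-0.1831436776571976), np.float64(0.05804879587301675)) 84.33023784196718 83.6654724412638
scene [ 0.52011462 -0.01856239] [[-0.1054, 0.0032], [-0.1074, 0.1008], [-0.2467, 0.1004], [-0.2379, 0.0046]] (np.float64(-0.1743577677872881), np.float64(0.05225606909825309)) 85.58452133821503 89.0037211975179
side [[-0.0662 -0.1259]
 [-0.0676  0.1242]]
scene [[-0.0617 -0.1255]
 [-0.0643  0.1157]]
```

Emit:
{"method": "carry_out", "body": {
  "commands": [0.022, 0.3, 0, 0, 0, 0.022, 0.3, 0, 0, 0, 0.022, 0.3, 0, 0, 0, 0.022, 0.3, 0, 0, 0, 0.022, 0.3, 0, 0, 0, 0.022, 0.3, 0, 0, 0]
}}

```text
time_s: 13.1
tcp_pos: [0.5136, -0.0418, 0.0469]
eef_rot: [180.0, -0.0, -93.7]
contact_force: [0.1, -1.6, -2.4]
gripper_width: 0.0439
```

Emit:
{"method": "carry_out", "body": {
  "commands": [0.022, 0.3, 0, 0, 0, 0.022, 0.3, 0, 0, 0, 0.022, 0.3, 0, 0, 0, 0.022, 0.3, 0, 0, 0, 0.022, 0.3, 0, 0, 0, 0.022, 0.3, 0, 0, 0]
}}

```text
time_s: 13.7
tcp_pos: [0.519, 0.0301, 0.0469]
eef_rot: [180.0, -0.0, -93.7]
contact_force: [-0.4, -3.0, -1.6]
gripper_width: 0.0439
```

Emit:
{"method": "carry_out", "body": {
  "commands": [0.015, 0.2, 0, 0, 0, 0.015, 0.2, 0, 0, 0, 0, 0, 0, 0, 0]
}}

```text
time_s: 14.0
tcp_pos: [0.5208, 0.0463, 0.0472]
eef_rot: [-179.9, 0.0, -93.6]
contact_force: [-0.6, -0.2, -0.7]
gripper_width: 0.0437
```

Emit:
{"method": "carry_out", "body": {
  "commands": [0.01, 0.12, 0, 0, 0, 0.01, 0.12, 0, 0, 0, 0.01, 0.12, 0, 0, 0, 0.01, 0.1, 0, 0, 0]
}}

```text
time_s: 14.4
tcp_pos: [0.5217, 0.0635, 0.0471]
eef_rot: [180.0, -0.0, -93.7]
contact_force: [-0.5, -4.6, 2.5]
gripper_width: 0.0439
```

Emit:
{"method": "carry_out", "body": {
  "commands": [0, 0.05, 0, 0, 0, 0, 0.05, 0, 0, 0]
}}

```text
time_s: 14.6
tcp_pos: [0.5219, 0.0676, 0.0471]
eef_rot: [-180.0, -0.0, -93.7]
contact_force: [-0.1, -4.7, 2.5]
gripper_width: 0.0438
```

Emit:
{"method": "carry_out", "body": {
  "commands": [0, 0.05, 0, 0, 0]
}}

```text
time_s: 14.7
tcp_pos: [0.5213, 0.0682, 0.0471]
eef_rot: [179.9, -0.1, -93.7]
contact_force: [1.6, -20.8, 7.2]
gripper_width: 0.0436
```

Emit:
{"method": "carry_out", "body": {
  "commands": [0, 0.05, 0, 0, 0]
}}

```text
time_s: 14.8
tcp_pos: [0.5205, 0.0685, 0.0471]
eef_rot: [179.8, -0.2, -93.7]
contact_force: [2.8, -28.4, 12.3]
gripper_width: 0.044
```

Contact force rose sharply to 28 N, 1 mm from the predicted end, so the case is home against the stop. I back off, rise and look.

Emit:
{"method": "carry_out", "body": {
  "commands": [0, -0.3, 0, 0, 0, -0.05, -0.7, 0, 0, 0, 0, 0, 1, 0, 0, 0, 0, 1, 0, 0, 0, 0, 1, 0, -1, 0, 0, 1, 0, -1, 0, 0, 1, 0, -1]
}}

```text
time_s: 15.5
tcp_pos: [0.5198, 0.032, 0.2487]
eef_rot: [-179.9, 0.1, -93.7]
contact_force: [0.9, 0.3, 0.4]
gripper_width: 0.0623
```

Emit:
{"method": "carry_out", "body": {
  "commands": [0.9, 0.9, 0, 0, -1, 0.85, 0.8, 0, 0, -1, 0, 0, 0, 0, -1, 0, 0, 0, 0, -1]
}}

```text
time_s: 15.9
tcp_pos: [0.5895, 0.1, 0.2458]
eef_rot: [179.9, 0.0, -93.6]
contact_force: [0.0, -0.3, -0.5]
gripper_width: 0.0871
```

```bash
python3 - <<'E'
from h import *
w=wshot("w5.png")["frame"];s=shot("scene","s5.png")["frame"]
o=np.zeros((480,800,3),np.uint8);o[:,:480]=w[:,80:560];o[:300,480:]=cv2.resize(s[200:350,290:450],(320,300),interpolation=2)
cv2.imwrite('pics/v5.png',o[:,:,::-1])
E
```

```text
[0.58945432 0.1000329  0.24581905] [ 1.79933676e+02  2.15995500e-02 -9.36177847e+01]
```

View pics/v5.png

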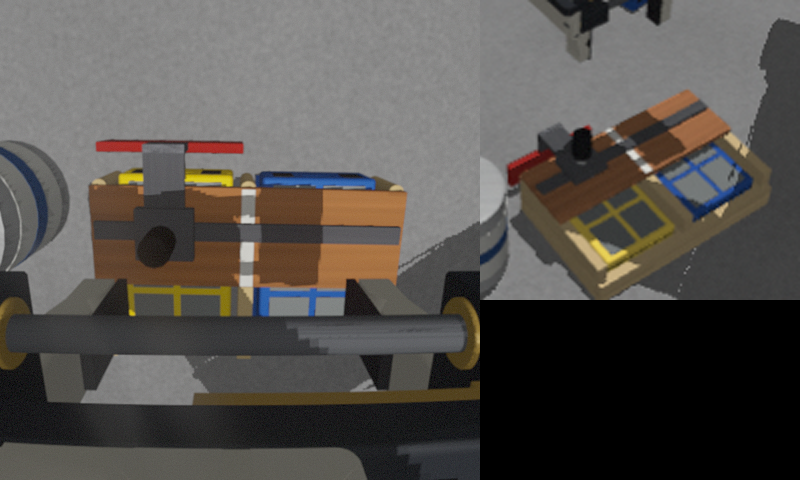

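Blue sits in the bay with its mouth end level with yellow's (rows about 172 and 171). The keeper's panel spans columns 176 to 323 and the white line is at column 328. I compute the return distance from these.

```bash
python3 - <<'E'
from h import *
y=np.radians(85.8);D=np.array([np.cos(y),np.sin(y)]);E=np.array([-D[1],D[0]])
c=load("w5.png");f=c["frame"].astype(int)
for r in(200,210,260,270):
    w=np.where(f[r,300:350].min(1)>120)[0]+300; print(r,w.min() if len(w) else 0,w.max() if len(w) else 0)
L=plane(c,[(328.5,205),(327.5,270)],.063)[:,:2];q=plane(c,[(176,145),(323,145)],.046)[:,:2]
P=plane(c,[(170,188),(486,190),(481,285),(176,283)],.063)[:,:2]
print('line',L@E,'panel',q@E,(q@E).mean(),'roof',P@E,(P@E).mean())
b=plane(c,[(340,173),(455,179)],.045)[:,:2];yl=plane(c,[(199,171),(313,172)],.045)[:,:2];print('blue rear x',b@D,'yel',yl@D,'roof',P@D)
print('TCP at grasp was',np.array([.5903,.1147])@E,np.array([.644,.1103])@E,'dock E',np.array([.585,.1515])@E)
E
```

```text
200 323 333
210 323 332
260 320 333
270 322 330
line [-0.57166682 -0.5715478 ] panel [-0.69074382 -0.57614614] -0.633444975852943 roof [-0.69203799 -0.45150265 -0.44662618 -0.69337286] -0.5708849188076544
blue rear x [0.11470337 0.11811677] yel [0.1138456  0.11413441] roof [0.12457705 0.12366765 0.20132042 0.2016968 ]
TCP at grasp was -0.5803143146950582 -0.6341923501893733 dock E -0.5723333823114717
```

Emit:
{"method": "carry_out", "body": {
  "commands": [0.7, 0.13, 0, 0, -1, 0.66, 0.13, 0, 0, -1, 0, 0, 0, 0, -1, 0, 0, -1, 0, -1, 0, 0, -1, 0, -1, 0, 0, -1, 0, -1, 0, 0, -0.33, 0, -1, 0, 0, 0, 0, -1]
}}

```text
time_s: 16.8
tcp_pos: [0.6421, 0.1084, 0.1124]
eef_rot: [179.8, -0.1, -93.7]
contact_force: [0.4, 0.9, 0.1]
gripper_width: 0.0879
```

Emit:
{"method": "carry_out", "body": {
  "commands": [0, 0, 0, 0, 1, 0, 0, 0, 0, 1, 0, 0, 0, 0, 1, 0, 0, 0, 0, 1, 0, 0, 0, 0, 1, 0, 0, 0, 0, 1, 0, 0, 0, 0, 1, 0, 0, 0, 0, 1]
}}

```text
time_s: 17.6
tcp_pos: [0.6435, 0.1092, 0.1137]
eef_rot: [180.0, -0.0, -93.7]
contact_force: [-0.1, -0.5, -0.1]
gripper_width: 0.0294
```

Emit:
{"method": "carry_out", "body": {
  "commands": [0, 0, 0, 0, 1, 0, 0, 0, 0, 1, 0, 0, 0, 0, 1, 0, 0, 0, 0, 1]
}}

```text
time_s: 18.0
tcp_pos: [0.6435, 0.1092, 0.1137]
eef_rot: [180.0, 0.0, -93.7]
contact_force: [-0.0, -0.5, 0.0]
gripper_width: 0.0219
```

Emit:
{"method": "carry_out", "body": {
  "commands": [-0.22, 0.016, 0, 0, 1, -0.22, 0.016, 0, 0, 1, -0.22, 0.016, 0, 0, 1, -0.22, 0.016, 0, 0, 1, -0.22, 0.016, 0, 0, 1, -0.22, 0.016, 0, 0, 1, -0.22, 0.016, 0, 0, 1, 0, 0, 0, 0, 1]
}}

```text
time_s: 18.8
tcp_pos: [0.5801, 0.1144, 0.1137]
eef_rot: [179.9, 0.0, -93.7]
contact_force: [-1.8, 6.5, -2.6]
gripper_width: 0.0217
```

Emit:
{"method": "carry_out", "body": {
  "commands": [0, 0, 0, 0, 1, 0, 0, 0, 0, 1]
}}

```text
time_s: 19.0
tcp_pos: [0.5806, 0.1144, 0.1137]
eef_rot: [179.9, 0.0, -93.7]
contact_force: [-1.6, 5.4, -2.2]
gripper_width: 0.0215
```

Emit:
{"method": "carry_out", "body": {
  "commands": [0, 0, 0, 0, 0, 0, 0, 0, 0, 0, 0, 0, 0, 0, 0, 0, 0, 0, 0, 0, 0, 0, 0.8, 0, 0, 0, 0, 1, 0, 0, 0, 0, 1, 0, 0, 0, -0.3, 0.6, 0, 0]
}}

```text
time_s: 19.8
tcp_pos: [0.5829, 0.1023, 0.2533]
eef_rot: [-179.8, 0.1, -93.6]
contact_force: [0.2, -0.6, -0.3]
gripper_width: 0.0437
```

Emit:
{"method": "carry_out", "body": {
  "commands": [0, 0, 0, 0, 0, 0, 0, 0, 0, 0]
}}

```text
time_s: 20.0
tcp_pos: [0.5818, 0.1014, 0.2501]
eef_rot: [-180.0, 0.0, -93.7]
contact_force: [-0.2, 0.8, -0.4]
gripper_width: 0.0439
```

```bash
python3 - <<'E'
from h import *
w=wshot("w6.png")["frame"];s=shot("scene","s6.png")["frame"]
o=np.zeros((480,800,3),np.uint8);o[:,:480]=w[:,80:560];o[:240,480:]=cv2.resize(s,(320,240));o[240:,480:]=cv2.resize(s[210:348,270:454],(320,240),interpolation=2)
cv2.imwrite('pics/v6.png',o[:,:,::-1])
E
```

```text
[0.5818344  0.10143626 0.25014961] [-1.79956536e+02  4.41247352e-02 -9.37195084e+01]
```

View pics/v6.png

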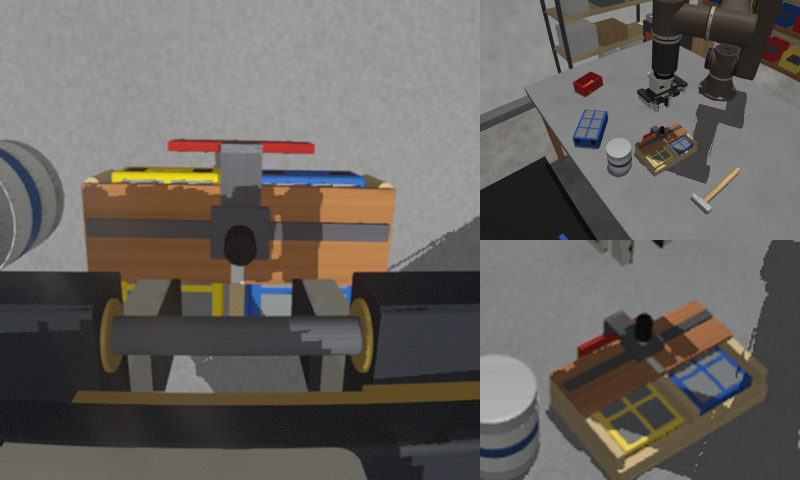

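The knob and panel are centred over the white line, with the panel at columns 248 to 394 and the line at about column 317. Both cases are in and the bystanders look unmoved. One numeric check.

```bash
python3 - <<'E'
from h import *
y=np.radians(85.8);D=np.array([np.cos(y),np.sin(y)]);E=np.array([-D[1],D[0]])
c=load("w6.png");f=c["frame"].astype(int)
w=np.where(f[272,300:335].min(1)>105)[0]+300;print(w)
m=(f[:,:,0]>120)&(f[:,:,1]<50)&(np.arange(480)[:,None]<160);v,u=np.where(m);print(u.min(),u.max(),v.min(),v.max())
q=plane(c,[(u.min(),v[u==u.min()].min()),(u.max()+1,v[u==u.max()].min())],.046)[:,:2];P=plane(c,[(163,185),(474,187),(170,280)],.063)[:,:2]
print('panel',(q@E),(q@E).mean(),'line',plane(c,[(w.mean(),272)],.063)[:,:2]@E,'roof mid',(P@E)[:2].mean())
a,b=load("scene0.png")["frame"].astype(int),load("s6.png")["frame"].astype(int)
for n,(x0,y0,x1,y1) in dict(tin=(253,278,303,350),bin=(185,143,247,192),hammer=(420,333,522,428)).items(): print(n,np.abs(a-b)[y0:y1,x0:x1].mean().round(1))
E
```

```text
[311 312 313 314 315 316 317 318 319 320 321 322 323]
249 393 141 152
panel [-0.6266349  -0.51295944] -0.569797170214666 line [-0.57254099] roof mid -0.5718940409763351
tin 8.1
bin 5.5
hammer 14.3
```

```bash
python3 -c "
from h import *
print(r.close_job())"
```

```text
the job is handed in; nothing more can be done
None
```

The job is done and handed in at about 20 s of the 72 s allowed. I gripped the keeper by its knob and slid it about 62 mm aside. Then I pushed the blue case sideways into line and flat along the bench into the empty bay, and slid the keeper back to the middle.

**Blue case:** it met the back stop about 1 mm from the predicted end, with the contact force rising to 28 N. Its mouth end measured within 1–4 mm of the yellow case's (an angled view, looser than the other figures). I took these readings before the keeper went back.

**Keeper:** its panel centre measured about 2–3 mm off the white line, towards the blue case's bay. I left it there, because the panel overlaps both bays.

**Bystanders:** the tin, red bin and hammer look unmoved in the last picture. My before-and-after image difference for them was not zero (5 to 14 grey levels, highest at the hammer). I put that down to shadow and lighting, since the arm never went near the hammer.

**Gripper:** it was open and clear of everything at hand-in.

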